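# Weigh two filled bottles and put the fuller one in the labelling stand

### The job

Stand the two big white dropper bottles that stand loose in front of the balance on opposite pans of the balance, let go and let it settle to see which is heavier. Then take the heavier one off its pan and put it upright, fully home, in the round hole of the labelling stand, feeling for the hole and pressing only gently (never more than 25 N on stand or balance); leave the lighter one standing on its pan. Do not tip a bottle over or disturb the other things.

Things in the scene. Friction and masses are not known exactly. Their poses are not given: they have to be found in the camera images.
- bottle_a: one of two look-alike closed dropper bottles, white plastic, light grey cap: straight round body 36 mm in diameter from 1 to 66 mm above the underside (the lowest 1 mm tapers in to 34 mm), shoulder to 74 mm, cap 21 mm wide narrowing to a nozzle, 100 mm tall in all. Mass unknown, 45 to 145 g. Origin: centre of the underside; z up along the bottle.
- bottle_b: the other bottle: same shape and size, its own unknown mass (45 to 145 g).
- pan_left: flat round steel pan of the balance, 90 mm in diameter, 4 mm thick, no rim; origin: centre of its top face. It stays level and moves straight up or down, at most 12 mm from its middle height of 85 mm above the table, the other pan moving opposite by as much. A lone bottle sinks its pan to the lower stop (73 mm).
- pan_right: the other pan, alike; the pans' centres are 220 mm apart along the balance's y axis.
- balance: grey equal-arm balance, fixed to the table, foot 110 x 250 x 22 mm; origin: centre of its underside; pans at y = +110 mm (left) and -110 mm (right). Hub 56 mm high, thin scale plate to 100 mm. It swings with hardly any friction or spring and reads the same wherever on a pan a bottle stands; a few grams' difference swings it fully to its stop within 1 to 4 s.
- stand: labelling stand, fixed to the table: steel foot 100 mm (x) by 134 mm (y, from -50 to +84), with a 33 mm high cheek at both y ends, carrying a white plastic block (74 x 74 mm) with one round hole in its middle. Origin: on the table, under the hole's place if the block were at its -y end. The block is on a stiff cross-slide, left 5 to 33 mm from there towards the stand's +y; no pose shows where.
- stand_end (a point): point fixed to the stand, 66 mm straight above its origin, level with the block's top. Hole: 39 mm in diameter, edge only just broken, 24 mm deep, so a bottle fully home has its underside 42 mm above the table. The hole's centre is on the stand's y axis line. The block yields downward on springs: from about 3 N, then 0.7 N per mm, hard stop after 8 mm.
- mini0: small amber dropper bottle with black cap, 22 mm in diameter, 64 mm tall; leave alone. Origin: centre of its underside.
- mini1: small amber dropper bottle with black cap, 22 mm in diameter, 64 mm tall; leave alone. Origin: centre of its underside.
- mini2: small amber dropper bottle with black cap, 22 mm in diameter, 64 mm tall; leave alone. Origin: centre of its underside.
- brown_bottle: big brown glass bottle, 84 mm in diameter, 220 mm tall; leave alone. Origin: centre of its underside.
- funnel: blue funnel standing mouth down, 80 mm wide, 85 mm tall; leave alone. Origin: centre of its underside.
- pen: marker pen lying flat, 132 mm long, 14 mm thick; leave alone. Origin: centre of its underside.
There are look-alikes about, which are no part of the job. What is shaped like the bottle_b but green, pink or yellow is not meant.

How it is judged:
On the way, in this order (a step that is already met when the one before it is completed fails the run):
1. both bottles stand on opposite pans, let go and at rest, and the balance has tipped to one side ((((horizontal distance between bottle_a and pan_left below 0.04 m and z of bottle_a in the frame of pan_left between -0.003 and 0.003 m and angle between bottle_a's own z axis and vertical below 0.1 rad) and (horizontal distance between bottle_b and pan_right below 0.04 m and z of bottle_b in the frame of pan_right between -0.003 and 0.003 m and angle between bottle_b's own z axis and vertical below 0.1 rad)) or ((horizontal distance between bottle_a and pan_right below 0.04 m and z of bottle_a in the frame of pan_right between -0.003 and 0.003 m and angle between bottle_a's own z axis and vertical below 0.1 rad) and (horizontal distance between bottle_b and pan_left below 0.04 m and z of bottle_b in the frame of pan_left between -0.003 and 0.003 m and angle between bottle_b's own z axis and vertical below 0.1 rad))) and contact force between the fingers and bottle_a below 0.1 N and contact force between the fingers and bottle_b below 0.1 N and linear speed of each of bottle_a, bottle_b below 0.005 m/s and (z of bottle_a in the frame of bottle_b above 0.01 m or z of bottle_a in the frame of bottle_b below -0.01 m)), for 0.3 s.
2. the bottle on the lowered pan (the heavier) is gripped there, while the other stands on the raised pan ((((((horizontal distance between bottle_a and pan_left below 0.04 m and z of bottle_a in the frame of pan_left between -0.003 and 0.003 m and angle between bottle_a's own z axis and vertical below 0.1 rad) and (horizontal distance between bottle_b and pan_right below 0.04 m and z of bottle_b in the frame of pan_right between -0.003 and 0.003 m and angle between bottle_b's own z axis and vertical below 0.1 rad)) or ((horizontal distance between bottle_a and pan_right below 0.04 m and z of bottle_a in the frame of pan_right between -0.003 and 0.003 m and angle between bottle_a's own z axis and vertical below 0.1 rad) and (horizontal distance between bottle_b and pan_left below 0.04 m and z of bottle_b in the frame of pan_left between -0.003 and 0.003 m and angle between bottle_b's own z axis and vertical below 0.1 rad))) and z of bottle_a in the frame of bottle_b below -0.008 m and contact force between the fingers and bottle_a above 1 N and contact force between the fingers and bottle_b below 0.1 N) or ((((horizontal distance between bottle_b and pan_left below 0.04 m and z of bottle_b in the frame of pan_left between -0.003 and 0.003 m and angle between bottle_b's own z axis and vertical below 0.1 rad) and (horizontal distance between bottle_a and pan_right below 0.04 m and z of bottle_a in the frame of pan_right between -0.003 and 0.003 m and angle between bottle_a's own z axis and vertical below 0.1 rad)) or ((horizontal distance between bottle_b and pan_right below 0.04 m and z of bottle_b in the frame of pan_right between -0.003 and 0.003 m and angle between bottle_b's own z axis and vertical below 0.1 rad) and (horizontal distance between bottle_a and pan_left below 0.04 m and z of bottle_a in the frame of pan_left between -0.003 and 0.003 m and angle between bottle_a's own z axis and vertical below 0.1 rad))) and z of bottle_b in the frame of bottle_a below -0.008 m and contact force between the fingers and bottle_b above 1 N and contact force between the fingers and bottle_a below 0.1 N))), for 0.04 s.
At the end, for the whole second after the job is handed in: One bottle stands upright and released in the hole of the labelling stand, its underside no more than 4 mm above the hole's floor (below 46 mm over the table); the other stands upright on one of the pans; both at rest (((z of bottle_a in the frame of stand below 0.046 m and x of bottle_a in the frame of stand between -0.006 and 0.006 m and y of bottle_a in the frame of stand between -0.003 and 0.041 m and angle between bottle_a's own z axis and vertical below 0.08 rad and ((horizontal distance between bottle_b and pan_left below 0.04 m and z of bottle_b in the frame of pan_left between -0.003 and 0.003 m and angle between bottle_b's own z axis and vertical below 0.1 rad) or (horizontal distance between bottle_b and pan_right below 0.04 m and z of bottle_b in the frame of pan_right between -0.003 and 0.003 m and angle between bottle_b's own z axis and vertical below 0.1 rad))) or (z of bottle_b in the frame of stand below 0.046 m and x of bottle_b in the frame of stand between -0.006 and 0.006 m and y of bottle_b in the frame of stand between -0.003 and 0.041 m and angle between bottle_b's own z axis and vertical below 0.08 rad and ((horizontal distance between bottle_a and pan_left below 0.04 m and z of bottle_a in the frame of pan_left between -0.003 and 0.003 m and angle between bottle_a's own z axis and vertical below 0.1 rad) or (horizontal distance between bottle_a and pan_right below 0.04 m and z of bottle_a in the frame of pan_right between -0.003 and 0.003 m and angle between bottle_a's own z axis and vertical below 0.1 rad)))) and linear speed of each of bottle_a, bottle_b below 0.005 m/s and contact force between the fingers and bottle_a below 0.1 N and contact force between the fingers and bottle_b below 0.1 N); the robot touches nothing.
It fails at once if more than 25 N on the labelling stand (contact force between stand and anything else above 25 N).
It fails at once if more than 25 N on the balance (contact force between balance and anything else above 25 N).
It fails at once if a bottle tipped over (angle between any of bottle_a, bottle_b's own z axis and vertical above 0.7 rad).
It fails at once if a bystander pushed more than 40 mm (distance of any of mini0, mini1, mini2, brown_bottle, funnel, pen from where it was at the start of the episode above 0.04 m).
It also fails if it takes over 72 s, if anything falls off the work surface, if the arm or the gripper's body presses on something with over 40 N, if the wrist force passes 120 N, or if a joint passes its speed limit or range.

### The arm

A 7-joint arm with a two-finger parallel gripper is mounted at the origin on the work surface. World frame = base frame: x ahead of the robot, y to its left, z up, the work surface at z = 0. Lengths are in m, angles in rad, forces in N, time in s.
With the tool pointing down it reaches from about 0.35 to 0.9 m from the base axis. Payload 19.9 kg.
Tool frame: the origin (TCP) lies on the centre line of the jaws, within the pads' length; the fingertips stand 17 mm ahead of it and the grasp point (between the pads) lies 2 mm behind it (ctrl.nose_length is the distance from the TCP to the fingertips, in m); z points along the fingers, y is the line along which they close (so a half turn about z gives the same grasp; the last joint's range is limited). The gripper opens to 94 mm and grips with 3 to 60 N. Pads are 16 mm wide; open, the fingers measure 119 mm over their backs; the gripper's body (75 mm by 177 mm) begins 78 mm behind the grasp point.
Start: joints at [1.119, 0.417, -0.01, 1.614, 0.005, 1.111, -0.053], TCP at [0.25, -0.573, 0.222] pointing down, gripper open.
Joint ranges: [-2.81, 2.81], [-0.39, 2.02], [-1.27, 1.25], [0.06, 2.57], [-1.19, 4.33], [0.19, 2], [-2.82, 2.82]. Speed limits (rad/s): [1.89, 1.89, 2.39, 2.39, 3.01, 3.01, 3.01].

### API

Orientations are given as a unit quaternion [x, y, z, w].
In Python, from rig import status, read_camera, ctrl gives the robot as it stands.
- The arm moves only by the shell command python3 -m handwheel 'ROWS' [FORCE]. ROWS is a JSON object of lists of equal length, an entry for each row: "gripper": the closure, from 0 (fully open) to 1 (shut); "slide": the shift along the tool's x, y, z in mm, a list of three; "twist": the turn, a rotation vector about the tool's x, y, z in degrees, a list of three. In form: {"gripper": [gripper, ...], "slide": [[tx, ty, tz], ...], "twist": [[wx, wy, wz], ...]}. A call has 1 to 10 rows; each row shifts and turns the commanded pose from where the row before left it, along the tool's axes as they then stand; what a row does not reach is not made up. A row lasts 1/8 s, in which the tool goes at most 62.5 mm and 10.7 degrees, less where a joint would pass 70% of its speed; a pose out of reach is approached as far as the arm can. A call with a gripper value outside its range is refused whole. The fingers move at their own pace and stop on an object; FORCE is the grip in N (left out, the last holds). Time passes only in rows, so rows that do not move let the fingers close. It gives the time, the measured TCP pose, the force, the opening and the grip force at its end, in the units of the state.
- status.sense(): the state, without advancing time (a new reading comes with each control period).
- read_camera(name): name is "side" or "top"; returns a dict with "img" (480x640x3 uint8, red, green, blue), "depth" (480x640 float32, m along the optical axis (not along the pixel's ray), 0 where there is no reading), "fx", "fy", "cx", "cy" (pixels), "cam_to_world" (4x4, takes a point from camera to world coordinates). Camera axes: x right, y down, z forward; pixel columns grow to the right and rows downward; lengths in m; the calibration is good to about 2 mm. A picture is of the moment at which its call begins.
- ctrl.hand_in(): hands the job in; it is judged then, once.
The state is a dict: "t": time; "joint_pos": joint angles; "dq": joint speeds; "tau": joint torques, N m; "tcp_pos": TCP position; "eef_rot": TCP orientation; "force": force on the tool from outside, world axes, zero at the start; "torque": the same for the moment, N m; "opening": opening from 0.0 (shut) to 1.0 (fully open); "finger_force": force on a finger pad.
Only numpy, scipy, OpenCV 4.12 (cv2) and the standard library are available. Lean on these libraries where they do the work, as an engineer would, in place of code of your own. Each camera call takes 0.05 s, during which the arm holds its last target. There are 200 camera calls.

## Working session

There is one attempt and no reset: what is moved stays moved. The work goes in short steps, Python scripts to look and compute and a shell command to move; the robot and the scene stay as the last step left them, time stands still between calls to the robot, and variables do not carry over. Pictures are saved under pics/ and viewed, at most 10 in all, crops included, and the job is handed in when it is done.

```bash
mkdir -p pics; ls; cat > h.py <<'E'
import numpy as np, cv2
from rig import status, read_camera, ctrl
def snap(n,f=None):
    c=read_camera(n)
    if f: cv2.imwrite('pics/'+f,c['img'][:,:,::-1])
    return c
def pts(c):
    v,u=np.mgrid[0:480,0:640]; d=c['depth']
    P=np.stack([(u-c['cx'])/c['fx']*d,(v-c['cy'])/c['fy']*d,d,np.ones_like(d)],-1)
    return (P@c['cam_to_world'].T)[...,:3]
def ray(c,u,v,z):
    T=c['cam_to_world']; r=T[:3,:3]@np.array([(u-c['cx'])/c['fx'],(v-c['cy'])/c['fy'],1]); o=T[:3,3]
    return o+r*(z-o[2])/r[2]
E
python3 - <<'E'
from h import *
import pickle
for n in('top','side'):
    c=snap(n,n+'0.png'); pickle.dump(c,open(n+'0.pkl','wb')); print(n,np.round(c['cam_to_world'],3).tolist(),c['fx'])
s=status.sense(); print(s)
E
```

```text
pics
top [[0.013, -0.998, 0.069, 0.487], [-0.999, -0.01, 0.037, -0.015], [-0.036, -0.069, -0.997, 0.943], [0.0, 0.0, 0.0, 1.0]] 456.5518754435102
side [[0.969, -0.178, 0.17, 0.367], [-0.246, -0.698, 0.672, -0.707], [-0.001, -0.693, -0.721, 0.818], [0.0, 0.0, 0.0, 1.0]] 573.8154013187378
{'t': 0.1, 'joint_pos': array([ 1.11854253,  0.41789367, -0.01029368,  1.61408842,  0.00473543,
        1.11069691, -0.05300575]), 'dq': array([ 1.48324988e-03, -1.92594484e-03, -1.25078370e-03, -2.41376914e-03,
       -8.17454151e-04,  7.34322710e-04,  1.21973756e-05]), 'tau': array([ 2.16392516e-03, -8.52584553e+01,  6.39747027e-01, -4.26694250e+01,
       -4.89704346e-02,  1.64070743e-02, -4.74062142e-05]), 'tcp_pos': array([ 0.24941737, -0.57274054,  0.22191149]), 'eef_rot': array([ 9.78983097e-01,  2.03940707e-01, -1.66306044e-04, -5.05469432e-04]), 'force': array([-0.53083746, -0.50445404, -0.63059927]), 'torque': array([ 0.01129459,  0.02272431, -0.01729249]), 'finger_force': 0.0, 'opening': 1.0026923133049939}
```

View pics/top0.png

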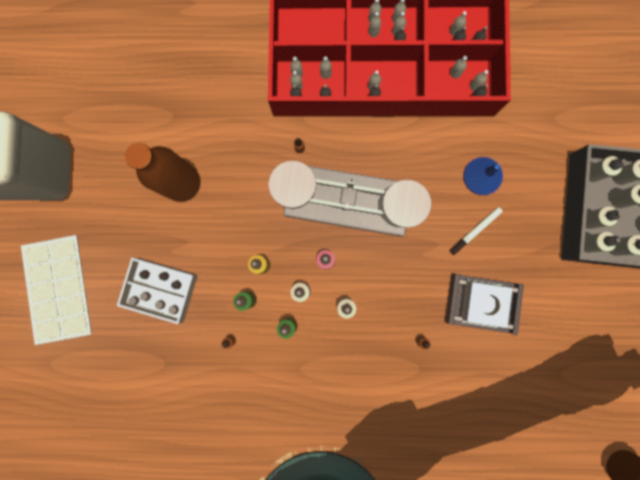

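View pics/side0.png

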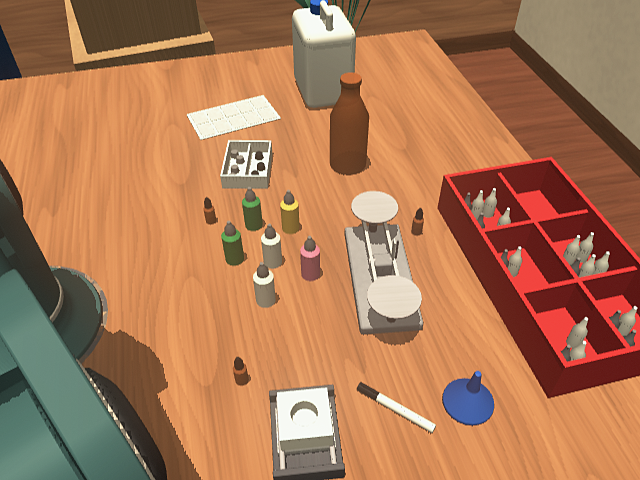

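The candidates for the white bottles are top (300,292)/side (271,247) and top (346,308)/side (264,286). They are the only white, loose, full-size ones in front of the balance; the green, yellow and pink ones and the tray ones are not meant. I'll confirm this in a crop and measure at the same time.

```bash
python3 - <<'E'
from h import *
import pickle
from scipy.optimize import least_squares
t=pickle.load(open('top0.pkl','rb')); s=pickle.load(open('side0.pkl','rb'))
cv2.imwrite('pics/crop.png',np.hstack([cv2.resize(t['img'][230:350,220:380],(533,400),interpolation=2),cv2.resize(s['img'][180:320,220:340],(260,400))[:, :260]])[:,:,::-1])
Pt,Ps=pts(t),pts(s)
def circ(X,r=None):
    f=(lambda p:np.hypot(*(X-p[:2]).T)-r) if r else (lambda p:np.hypot(*(X-p[:2]).T)-p[2])
    o=least_squares(f,list(X.mean(0))+([] if r else [.04]),loss='soft_l1',f_scale=.001); return np.round(o.x,4),round(float(np.sqrt(np.mean(o.fun**2))),4)
hsv=cv2.cvtColor(s['img'],cv2.COLOR_RGB2HSV)
for n,(a,b) in {'W1':((300,292),(271,247)),'W2':((346,308),(264,286)),'y':((258,264),(290,213)),'p':((325,258),(310,260)),'g1':((244,299),(232,244)),'g2':((287,327),(252,211))}.items():
    P=Ps[b[1]-45:b[1]+45,b[0]-25:b[0]+25].reshape(-1,3)
    g=ray(t,*a,.08)[:2]
    m=(P[:,2]>.012)&(P[:,2]<.064)&(np.hypot(*(P[:,:2]-g).T)<.028)
    Q=Pt[a[1]-25:a[1]+25,a[0]-25:a[0]+25].reshape(-1,3);q=Q[(Q[:,2]>.078)&(np.hypot(*(Q[:,:2]-g).T)<.028)]
    print(n,g.round(4),m.sum(),circ(P[m][:,:2],.018),'topcap',np.median(q,0).round(4),q[:,2].max().round(3))
for n,(u,v) in {'pL':(292,185),'pR':(407,204)}.items():
    for nm,PP in(('t',Pt),('s',Ps)):
        g=ray(t,u,v,.085); X=PP.reshape(-1,3); X=X[(np.abs(X[:,2]-.085)<.016)&(np.hypot(*(X[:,:2]-g[:2]).T)<.06)]
        h=cv2.convexHull(X[:,:2].astype('f4'))[:,0].astype(float)
        print(n,nm,len(X),np.median(X[:,2]).round(4),X[:,:2].mean(0).round(4),circ(h))
# stand block top
for nm,PP in(('t',Pt),('s',Ps)):
    g=ray(t,490,305,.066);X=PP.reshape(-1,3); X=X[(np.abs(X[:,2]-.066)<.005)&(np.hypot(*(X[:,:2]-g[:2]).T)<.08)]
    r=cv2.minAreaRect((X[:,:2]*1e3).astype('f4')); print('block',nm,len(X),np.median(X[:,2]).round(4),r)
    Y=PP.reshape(-1,3); Y=Y[(Y[:,2]>.004)&(Y[:,2]<.08)&(np.hypot(*(Y[:,:2]-g[:2]).T)<.1)]
    print('  all',cv2.minAreaRect((Y[:,:2]*1e3).astype('f4')))
E
```

```text
W1 [0.4553 0.0424] 372 (array([0.454, 0.041]), 0.0012) topcap [0.4543 0.0428 0.0914] 0.106
W2 [ 0.4267 -0.0444] 386 (array([ 0.4242, -0.0481]), 0.001) topcap [ 0.4253 -0.0455  0.0913] 0.104
y [0.5071 0.1231] 359 (array([0.5067, 0.1246]), 0.0015) topcap [0.5067 0.1248 0.091 ] 0.105
p [ 0.52  -0.004] 375 (array([ 0.5176, -0.007 ]), 0.0011) topcap [ 0.5172 -0.0043  0.0917] 0.104
g1 [0.4407 0.1483] 253 (array([0.4355, 0.1517]), 0.0014) topcap [0.436  0.1518 0.0909] 0.104
g2 [0.3896 0.0658] 245 (array([0.3836, 0.0668]), 0.0013) topcap [0.3853 0.0685 0.0905] 0.104
pL t 1716 0.0874 [0.6593 0.0603] (array([0.6596, 0.0604, 0.0445]), 0.0004)
pL s 1212 0.0825 [0.6588 0.0547] (array([0.6594, 0.0565, 0.0451]), 0.0011)
pR t 1784 0.0873 [ 0.6235 -0.1562] (array([ 0.6239, -0.1564,  0.0446]), 0.0003)
pR s 1878 0.083 [ 0.6231 -0.1619] (array([ 0.6234, -0.1602,  0.0449]), 0.0005)
block t 1262 0.0681 ((435.91998291015625, -313.6352844238281), (75.57079315185547, 73.96098327636719), 81.94794464111328)
  all ((436.731689453125, -314.72381591796875), (194.21542358398438, 199.19326782226562), 47.5897331237793)
block s 2039 0.0646 ((435.66552734375, -316.78570556640625), (76.83832550048828, 73.91868591308594), 81.84030151367188)
  all ((434.92095947265625, -322.60784912109375), (135.75314331054688, 100.05125427246094), 81.99050903320312)
```

View pics/crop.png

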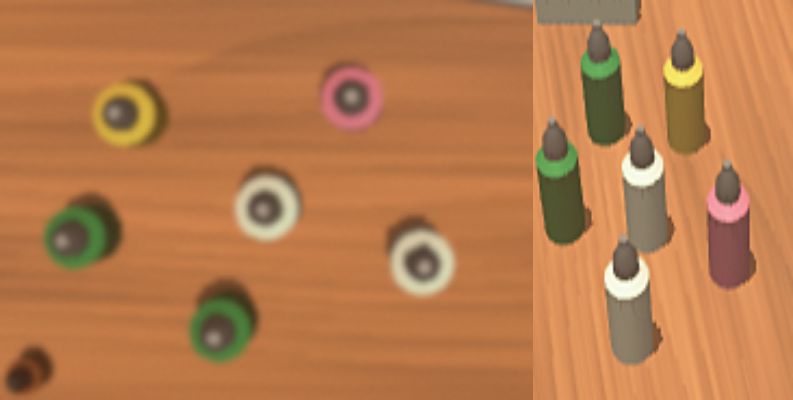

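The crop confirms it: the two white bottles are W1 (~265,205 in the crop) and W2 (~422,262), and the others are coloured. The current tool yaw already fits between the neighbours, so no turn is needed.

```bash
cat >> h.py <<'E'
from scipy.spatial.transform import Rotation as Ro
def to(*w):
    s=status.sense(); p=s['tcp_pos']; R=Ro.from_quat(s['eef_rot'])
    print('t',round(s['t'],2),'tcp',p.round(4),'f',np.round(s['force'],1),'open',round(s['opening'],3))
    for x in w: 
        x=np.array(x,float); print('  to',x,'slide mm',(R.inv().apply(x-p)*1e3).round(1)); p=x
E
python3 -c "
from h import *
to((.4545,.0415,.17),(.4545,.0415,.048))"
```

```text
t 0.1 tcp [ 0.2494 -0.5727  0.2219] f [-0.5 -0.5 -0.6] open 1.003
  to [0.4545 0.0415 0.17  ] slide mm [ 433.3 -481.2   52.4]
  to [0.4545 0.0415 0.048 ] slide mm [0.00e+00 1.00e-01 1.22e+02]
```

```bash
python3 -m handwheel '{"gripper":[0,0,0,0,0,0,0,0,0,0],"slide":[[30,-34,0],[30,-34,0],[30,-34,0],[30,-34,0],[30,-34,0],[30,-34,0],[30,-34,0],[30,-34,0],[30,-34,0],[30,-34,0]],"twist":[[0,0,0],[0,0,0],[0,0,0],[0,0,0],[0,0,0],[0,0,0],[0,0,0],[0,0,0],[0,0,0],[0,0,0]]}' 12
python3 -m handwheel '{"gripper":[0,0,0,0,0,0,0],"slide":[[30,-34,10],[30,-34,10],[30,-34,10],[30,-34,10],[13,-5,12],[0,0,0],[0,0,0]],"twist":[[0,0,0],[0,0,0],[0,0,0],[0,0,0],[0,0,0],[0,0,0],[0,0,0]]}'
python3 -c "
from h import *
to((.4545,.0415,.17),(.4545,.0415,.048))"
```

```text
t: 1.35
tcp_pos: [0.389, -0.14, 0.2224]
eef_rot: [0.979, 0.204, -0.0, 0.0]
force: [0.9, -0.1, -0.5]
opening: 1.005
finger_force: 0.0
t: 2.22
tcp_pos: [0.4542, 0.0402, 0.1706]
eef_rot: [0.979, 0.204, -0.0, 0.0]
force: [0.5, 0.1, -0.6]
opening: 1.001
finger_force: 0.0
t 2.23 tcp [0.4542 0.0402 0.1706] f [ 0.5  0.1 -0.6] open 1.001
  to [0.4545 0.0415 0.17  ] slide mm [ 0.8 -1.1  0.6]
  to [0.4545 0.0415 0.048 ] slide mm [  0.  -0. 122.]
```

```bash
python3 -m handwheel '{"gripper":[0,0,0,0,0,0,1,1,1,1],"slide":[[0.8,-1.1,30],[0,0,40],[0,0,40],[0,0,12.5],[0,0,0],[0,0,0],[0,0,0],[0,0,0],[0,0,0],[0,0,0]],"twist":[[0,0,0],[0,0,0],[0,0,0],[0,0,0],[0,0,0],[0,0,0],[0,0,0],[0,0,0],[0,0,0],[0,0,0]]}' 15
python3 -m handwheel '{"gripper":[1,1,1],"slide":[[0,0,0],[0,0,0],[0,0,-5]],"twist":[[0,0,0],[0,0,0],[0,0,0]]}'

```

```text
t: 3.48
tcp_pos: [0.4548, 0.0423, 0.048]
eef_rot: [0.979, 0.204, 0.0, -0.0]
force: [-0.4, 0.2, 1.1]
opening: 0.613
finger_force: 0.0
t: 3.85
tcp_pos: [0.4545, 0.0423, 0.0529]
eef_rot: [0.979, 0.204, -0.0, -0.0]
force: [0.6, -0.1, -0.4]
opening: 0.38
finger_force: 15.0
```

```bash
python3 -m handwheel '{"gripper":[1,1,1,1,1],"slide":[[0,0,-40],[0,0,-50],[0,0,-50],[0,0,0],[0,0,0]],"twist":[[0,0,0],[0,0,0],[0,0,0],[0,0,0],[0,0,0]]}'
python3 -c "
from h import *
to((.6595,.0585,.20),(.6595,.0585,.136),(.6595,.0585,.121))"
```

```text
t: 4.47
tcp_pos: [0.4544, 0.042, 0.1925]
eef_rot: [0.979, 0.204, -0.0, 0.0]
force: [-0.0, -0.5, 0.2]
opening: 0.38
finger_force: 15.0
t 4.47 tcp [0.4544 0.042  0.1925] f [-0.  -0.5  0.2] open 0.38
  to [0.6595 0.0585 0.2   ] slide mm [194.6  66.8  -7.6]
  to [0.6595 0.0585 0.136 ] slide mm [ 0. -0. 64.]
  to [0.6595 0.0585 0.121 ] slide mm [ 0. -0. 15.]
```

```bash
python3 -m handwheel '{"gripper":[1,1,1,1,1,1,1,1,1,1],"slide":[[20,7,-2],[40,13,-2],[40,14,-2],[40,14,-2],[35,12,0],[19.6,6.8,0],[0,0,25],[0,0,25],[0,0,8],[0,0,0]],"twist":[[0,0,0],[0,0,0],[0,0,0],[0,0,0],[0,0,0],[0,0,0],[0,0,0],[0,0,0],[0,0,0],[0,0,0]]}'
python3 - <<'E'
from h import *
to((.6595,.0585,.136),(.6595,.0585,.121))
snap('side','side1.png')
E
```

```text
t: 5.72
tcp_pos: [0.6594, 0.0588, 0.142]
eef_rot: [0.979, 0.204, -0.001, -0.0]
force: [0.0, 0.6, 0.1]
opening: 0.378
finger_force: 15.0
t 5.72 tcp [0.6594 0.0588 0.142 ] f [0.  0.6 0.1] open 0.378
  to [0.6595 0.0585 0.136 ] slide mm [-0.   0.3  6. ]
  to [0.6595 0.0585 0.121 ] slide mm [ 0.  0. 15.]
```

View pics/side1.png

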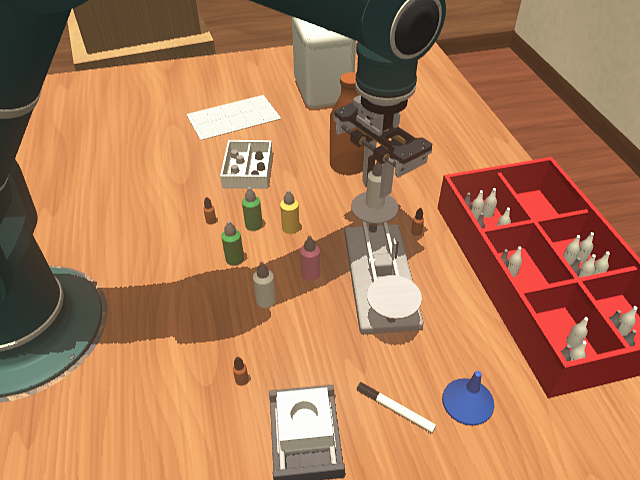

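The bottle hovers centred over the left pan at about (375,205). I'll lower it until the pan is nearly at its stop, then release.

```bash
python3 -m handwheel '{"gripper":[1,1,1,1,1,1,1,1,1],"slide":[[0,0,3],[0,0,3],[0,0,3],[0,0,3],[0,0,3],[0,0,3],[0,0,2],[0,0,0],[0,0,0]],"twist":[[0,0,0],[0,0,0],[0,0,0],[0,0,0],[0,0,0],[0,0,0],[0,0,0],[0,0,0],[0,0,0]]}'
python3 -m handwheel '{"gripper":[0.5,0.4,0.3,0,0,0],"slide":[[0,0,0],[0,0,0],[0,0,0],[0,0,0],[0,0,0],[0,0,0]],"twist":[[0,0,0],[0,0,0],[0,0,0],[0,0,0],[0,0,0],[0,0,0]]}'
python3 -m handwheel '{"gripper":[0,0,0,0],"slide":[[0,0,-20],[0,0,-40],[0,0,-40],[0,0,0]],"twist":[[0,0,0],[0,0,0],[0,0,0],[0,0,0]]}'
python3 - <<'E'
from h import *
to((.425,-.0465,.2),(.425,-.0465,.048))
c=snap('side'); P=pts(c).reshape(-1,3)
for n,g in (('L',(.6595,.0585)),('R',(.6237,-.158))):
    X=P[(np.hypot(*(P[:,:2]-g).T)<.04)&(P[:,2]>.06)&(P[:,2]<.11)]; h=np.histogram(X[:,2],25,(.06,.11)); print(n,h[0].tolist())
E
```

```text
t: 6.9
tcp_pos: [0.6599, 0.0587, 0.123]
eef_rot: [0.979, 0.204, 0.0, -0.0]
force: [-0.4, 0.7, -1.3]
opening: 0.379
finger_force: 15.0
t: 7.65
tcp_pos: [0.6599, 0.0587, 0.123]
eef_rot: [0.979, 0.204, 0.0, -0.0]
force: [0.2, 0.1, -0.7]
opening: 0.976
finger_force: 0.0
t: 8.15
tcp_pos: [0.6613, 0.0592, 0.2277]
eef_rot: [0.979, 0.204, 0.003, 0.0]
force: [-0.8, -0.4, -0.8]
opening: 0.999
finger_force: 0.0
t 8.15 tcp [0.6613 0.0592 0.2277] f [-0.8 -0.4 -0.8] open 0.999
  to [ 0.425  -0.0465  0.2   ] slide mm [-259.1    2.5   26.2]
  to [ 0.425  -0.0465  0.048 ] slide mm [ -0.9  -0.3 152. ]
L [0, 0, 1, 19, 183, 290, 94, 19, 15, 15, 12, 13, 17, 14, 18, 15, 12, 18, 9, 15, 18, 17, 17, 14, 14]
R [0, 0, 0, 0, 0, 0, 0, 0, 0, 0, 0, 0, 0, 0, 0, 13, 250, 826, 353, 18, 0, 0, 0, 0, 0]
```

The left bottle stands on its lowered pan. Next is W2.

```bash
python3 -m handwheel '{"gripper":[0,0,0,0,0,0,0,0],"slide":[[-20,0,0],[-45,0,0],[-50,0.5,5],[-50,1,5],[-50,1,5],[-44,0,5],[0,0,0],[0,0,0]],"twist":[[0,0,0],[0,0,0],[0,0,0],[0,0,0],[0,0,0],[0,0,0],[0,0,0],[0,0,0]]}'
python3 -c "
from h import *
to((.425,-.0465,.17),(.425,-.0465,.048))"
```

```text
t: 9.2
tcp_pos: [0.4238, -0.0469, 0.2032]
eef_rot: [0.979, 0.204, 0.0, 0.0]
force: [0.5, 0.4, -0.4]
opening: 1.0
finger_force: 0.0
t 9.2 tcp [ 0.4238 -0.0469  0.2032] f [ 0.5  0.4 -0.4] open 1.0
  to [ 0.425  -0.0465  0.17  ] slide mm [ 1.2  0.1 33.2]
  to [ 0.425  -0.0465  0.048 ] slide mm [ -0.  -0. 122.]
```

```bash
python3 -m handwheel '{"gripper":[0,0,0,0,0,0,1,1,1,1],"slide":[[1.2,0,30],[0,0,40],[0,0,40],[0,0,35],[0,0,10],[0,0,0],[0,0,0],[0,0,0],[0,0,0],[0,0,0]],"twist":[[0,0,0],[0,0,0],[0,0,0],[0,0,0],[0,0,0],[0,0,0],[0,0,0],[0,0,0],[0,0,0],[0,0,0]]}' 15
python3 -m handwheel '{"gripper":[1,1,1,1,1,1,1,1],"slide":[[0,0,0],[0,0,0],[0,0,-5],[0,0,-40],[0,0,-50],[0,0,-50],[0,0,0],[0,0,0]],"twist":[[0,0,0],[0,0,0],[0,0,0],[0,0,0],[0,0,0],[0,0,0],[0,0,0],[0,0,0]]}'
python3 -c "
from h import *
to((.6237,-.158,.20),(.6237,-.158,.147))"

```

```text
t: 10.45
tcp_pos: [0.4246, -0.0466, 0.0482]
eef_rot: [0.979, 0.204, 0.0, 0.0]
force: [0.1, 0.8, 0.4]
opening: 0.612
finger_force: 0.0
t: 11.45
tcp_pos: [0.4241, -0.0466, 0.1926]
eef_rot: [0.979, 0.204, -0.0, 0.0]
force: [-0.2, -0.4, -1.0]
opening: 0.376
finger_force: 15.0
t 11.45 tcp [ 0.4241 -0.0466  0.1926] f [-0.2 -0.4 -1. ] open 0.376
  to [ 0.6237 -0.158   0.2   ] slide mm [138.6 181.8  -7.5]
  to [ 0.6237 -0.158   0.147 ] slide mm [ 0.  0. 53.]
```

```bash
python3 -m handwheel '{"gripper":[1,1,1,1,1,1,1,1,1],"slide":[[15,20,-3],[29,38,-4],[30,40,0],[30,40,0],[25,32,0],[9.6,11.8,0],[0,0,25],[0,0,23],[0,0,0]],"twist":[[0,0,0],[0,0,0],[0,0,0],[0,0,0],[0,0,0],[0,0,0],[0,0,0],[0,0,0],[0,0,0]]}'
python3 -m handwheel '{"gripper":[1,1,1,1,1,1,1,1,1],"slide":[[0,0,2],[0,0,3],[0,0,3],[0,0,3],[0,0,3],[0,0,2],[0,0,2],[0,0,0],[0,0,0]],"twist":[[0,0,0],[0,0,0],[0,0,0],[0,0,0],[0,0,0],[0,0,0],[0,0,0],[0,0,0],[0,0,0]]}'
python3 - <<'E'
from h import *
to((.6237,-.158,.133))
snap('side','side2.png')
E
```

```text
t: 12.58
tcp_pos: [0.6226, -0.1573, 0.1488]
eef_rot: [0.979, 0.204, -0.002, -0.001]
force: [-0.5, -0.6, -1.1]
opening: 0.38
finger_force: 15.0
t: 13.7
tcp_pos: [0.6241, -0.1578, 0.1339]
eef_rot: [0.979, 0.204, -0.0, -0.0]
force: [0.3, -0.2, 0.6]
opening: 0.378
finger_force: 15.0
t 13.7 tcp [ 0.6241 -0.1578  0.1339] f [ 0.3 -0.2  0.6] open 0.378
  to [ 0.6237 -0.158   0.133 ] slide mm [-0.4 -0.   1. ]
```

View pics/side2.png

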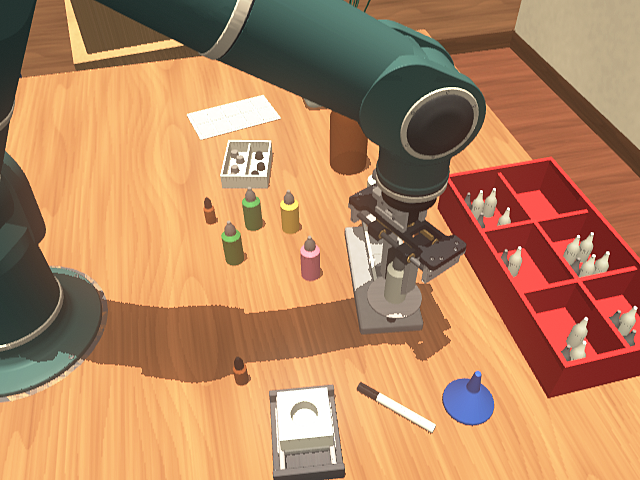

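The second bottle is on the right pan (395,285) at about mid height. I'll release it and let the balance settle.

```bash
python3 -m handwheel '{"gripper":[0.5,0.4,0,0,0,0,0,0,0],"slide":[[0,0,0],[0,0,0],[0,0,0],[0,0,0],[0,0,-15],[0,0,-30],[0,0,-40],[0,0,-25],[0,0,0]],"twist":[[0,0,0],[0,0,0],[0,0,0],[0,0,0],[0,0,0],[0,0,0],[0,0,0],[0,0,0],[0,0,0]]}'
python3 -m handwheel '{"gripper":[0,0,0,0,0,0,0,0,0,0],"slide":[[-30,0,0],[-40,0,0],[0,0,0],[0,0,0],[0,0,0],[0,0,0],[0,0,0],[0,0,0],[0,0,0],[0,0,0]],"twist":[[0,0,0],[0,0,0],[0,0,0],[0,0,0],[0,0,0],[0,0,0],[0,0,0],[0,0,0],[0,0,0],[0,0,0]]}'
cat > bal.py <<'E'
from h import *
c=snap('side'); P=pts(c).reshape(-1,3); c2=snap('top'); P2=pts(c2).reshape(-1,3)
for q in (P,P2):
  for n,g in (('L',(.6595,.0585)),('R',(.6237,-.158))):
    X=q[(np.hypot(*(q[:,:2]-g).T)<.05)&(q[:,2]>.06)&(q[:,2]<.11)]; h=np.histogram(X[:,2],25,(.06,.11)); print(n,h[0].tolist())
E
python3 bal.py
```

```text
t: 14.88
tcp_pos: [0.6251, -0.1579, 0.2469]
eef_rot: [0.979, 0.204, 0.002, 0.001]
force: [-0.1, 0.2, -0.7]
opening: 1.001
finger_force: 0.0
t: 16.12
tcp_pos: [0.56, -0.1858, 0.244]
eef_rot: [0.979, 0.204, 0.0, -0.0]
force: [0.4, 0.9, -0.0]
opening: 0.999
finger_force: 0.0
L [0, 0, 3, 20, 126, 191, 68, 12, 7, 3, 5, 8, 12, 13, 6, 13, 15, 11, 4, 10, 10, 7, 4, 1, 3]
R [0, 0, 0, 0, 0, 0, 0, 0, 0, 0, 0, 0, 0, 0, 1, 21, 248, 765, 285, 28, 15, 20, 15, 18, 18]
L [0, 0, 0, 0, 0, 17, 207, 610, 346, 59, 4, 2, 4, 4, 9, 3, 1, 5, 5, 4, 2, 0, 6, 4, 5]
R [2, 5, 9, 9, 2, 0, 0, 0, 0, 0, 0, 0, 0, 0, 0, 0, 0, 16, 169, 514, 289, 38, 6, 1, 5]
```

Left is low (73 mm) and right is high (97 mm), so the left bottle is heavier. I'll return to it.

```bash
python3 - <<'E'
from h import *
c=snap('top','top2.png'); P=pts(c).reshape(-1,3)
for g in ((.6595,.0585),(.6237,-.158)):
    X=P[(np.hypot(*(P[:,:2]-g).T)<.045)&(P[:,2]>.125)]; print(len(X),X.mean(0).round(4))
to((.66,.0587,.23),(.66,.0587,.121))
E
```

```text
340 [0.6566 0.0574 0.1499]
3053 [ 0.5998 -0.1532  0.537 ]
t 16.27 tcp [ 0.56   -0.1858  0.2439] f [ 0.1 -0.6  0.2] open 1.0
  to [0.66   0.0587 0.23  ] slide mm [ 189.3 -184.2   14. ]
  to [0.66   0.0587 0.121 ] slide mm [ -0.   0. 109.]
```

View pics/top2.png

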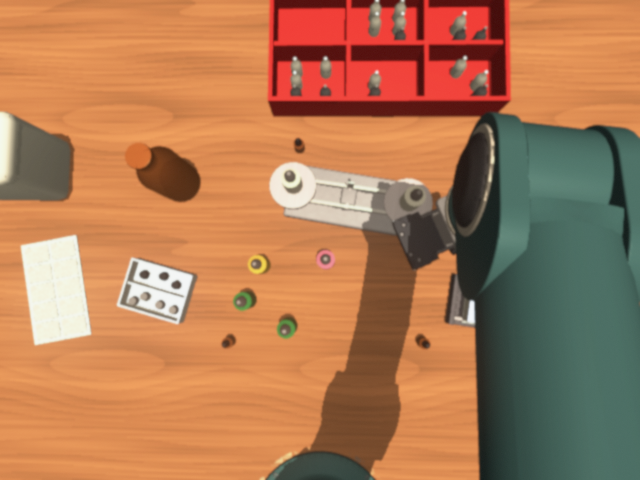

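Both bottles stand upright on their pans: left (290,178), right (412,196).

```bash
python3 -m handwheel '{"gripper":[0,0,0,0,0,0,0,0],"slide":[[20,-19,0],[35,-34,0],[35,-34,2],[35,-34,4],[35,-34,4],[29.3,-29.2,4],[0,0,0],[0,0,0]],"twist":[[0,0,0],[0,0,0],[0,0,0],[0,0,0],[0,0,0],[0,0,0],[0,0,0],[0,0,0]]}'
python3 -c "
from h import *
to((.66,.0587,.122))"
```

```text
t: 17.27
tcp_pos: [0.6599, 0.058, 0.2298]
eef_rot: [0.979, 0.204, -0.0, 0.0]
force: [-0.5, -0.7, 0.6]
opening: 1.002
finger_force: 0.0
t 17.27 tcp [0.6599 0.058  0.2298] f [-0.5 -0.7  0.6] open 1.002
  to [0.66   0.0587 0.122 ] slide mm [  0.4  -0.6 107.8]
```

```bash
python3 -m handwheel '{"gripper":[0,0,0,0,0,0,1,1,1,1],"slide":[[0.4,-0.6,25],[0,0,35],[0,0,35],[0,0,13],[0,0,0],[0,0,0],[0,0,0],[0,0,0],[0,0,0],[0,0,0]],"twist":[[0,0,0],[0,0,0],[0,0,0],[0,0,0],[0,0,0],[0,0,0],[0,0,0],[0,0,0],[0,0,0],[0,0,0]]}' 15
python3 -m handwheel '{"gripper":[1,1,1,1],"slide":[[0,0,0],[0,0,0],[0,0,0],[0,0,0]],"twist":[[0,0,0],[0,0,0],[0,0,0],[0,0,0]]}'

```

```text
t: 18.52
tcp_pos: [0.6601, 0.0594, 0.122]
eef_rot: [0.979, 0.204, -0.0, -0.0]
force: [-0.1, -0.2, -0.2]
opening: 0.611
finger_force: 0.0
t: 19.02
tcp_pos: [0.6601, 0.0594, 0.1219]
eef_rot: [0.979, 0.204, -0.0, -0.0]
force: [0.8, -0.4, 0.1]
opening: 0.38
finger_force: 15.0
```

```bash
python3 -m handwheel '{"gripper":[1,1,1,1,1,1,1,1,1,1],"slide":[[0,0,-2],[0,0,-3],[0,0,-3],[0,0,-3],[0,0,-3],[0,0,-3],[0,0,-3],[0,0,-3],[0,0,-4],[0,0,-6]],"twist":[[0,0,0],[0,0,0],[0,0,0],[0,0,0],[0,0,0],[0,0,0],[0,0,0],[0,0,0],[0,0,0],[0,0,0]]}'
python3 -m handwheel '{"gripper":[1,1,1,1,1],"slide":[[0,0,-20],[0,0,-40],[0,0,-30],[0,0,0],[0,0,0]],"twist":[[0,0,0],[0,0,0],[0,0,0],[0,0,0],[0,0,0]]}'
python3 bal.py; python3 -c "
from h import *
to((.48,.0,.245),(.4358,-.315,.20),(.4358,-.315,.135))"
```

```text
t: 20.27
tcp_pos: [0.66, 0.0593, 0.1551]
eef_rot: [0.979, 0.204, -0.0, -0.0]
force: [-0.6, 0.3, -0.6]
opening: 0.375
finger_force: 15.0
t: 20.9
tcp_pos: [0.6599, 0.0593, 0.2449]
eef_rot: [0.979, 0.204, -0.0, 0.0]
force: [0.4, 0.0, -2.4]
opening: 0.376
finger_force: 15.0
L [17, 40, 17, 2, 0, 0, 0, 0, 0, 0, 0, 0, 0, 0, 2, 58, 391, 588, 176, 11, 0, 0, 0, 0, 0]
R [0, 0, 1, 18, 259, 700, 303, 36, 18, 12, 14, 17, 18, 19, 12, 23, 12, 18, 18, 17, 17, 19, 22, 15, 14]
L [0, 0, 0, 0, 0, 0, 0, 0, 0, 0, 0, 0, 0, 0, 0, 0, 0, 0, 0, 0, 0, 0, 0, 0, 0]
R [0, 0, 0, 0, 0, 17, 221, 613, 370, 57, 6, 3, 4, 3, 5, 4, 4, 6, 3, 3, 8, 4, 1, 4, 5]
t 21.0 tcp [0.6597 0.0592 0.2442] f [ 0.6  0.5 -1.5] open 0.379
  to [0.48  0.    0.245] slide mm [-188.4  -17.5   -0.6]
  to [ 0.4358 -0.315   0.2   ] slide mm [-166.2  271.2   45.1]
  to [ 0.4358 -0.315   0.135 ] slide mm [ 0.1  0.  65. ]
```

```bash
python3 -m handwheel '{"gripper":[1,1,1,1,1,1,1,1,1,1],"slide":[[-20,-2,0],[-42,-4,0],[-42,-4,0],[-42,-4,0],[-42,-4,0],[-25,30,0],[-25,40,3],[-25,40,6],[-25,40,6],[-25,40,6]],"twist":[[0,0,0],[0,0,0],[0,0,0],[0,0,0],[0,0,0],[0,0,0],[0,0,0],[0,0,0],[0,0,0],[0,0,0]]}'
python3 -m handwheel '{"gripper":[1,1,1,1,1,1,1],"slide":[[-25,40,6],[-16,25,6],[0,0,20],[0,0,25],[0,0,20],[0,0,0],[0,0,0]],"twist":[[0,0,0],[0,0,0],[0,0,0],[0,0,0],[0,0,0],[0,0,0],[0,0,0]]}'
python3 -c "
from h import *
to((.4358,-.315,.135))
snap('side','side3.png')"
```

```text
t: 22.25
tcp_pos: [0.4411, -0.2247, 0.2233]
eef_rot: [0.979, 0.204, -0.0, -0.0]
force: [0.5, 0.3, -0.4]
opening: 0.381
finger_force: 15.0
t: 23.12
tcp_pos: [0.4304, -0.2993, 0.1474]
eef_rot: [0.979, 0.204, 0.0, 0.0]
force: [0.4, 0.3, -0.9]
opening: 0.38
finger_force: 15.0
t 23.12 tcp [ 0.4304 -0.2993  0.1474] f [ 0.4  0.3 -0.9] open 0.38
  to [ 0.4358 -0.315   0.135 ] slide mm [-1.3 16.5 12.4]
```

View pics/side3.png

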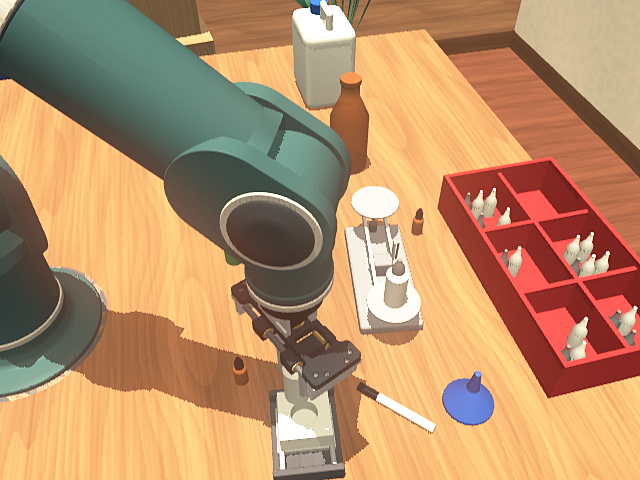

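The bottle is just short of the hole (295,385 vs block centre ~304,412), and the lighter bottle stands on the right pan (397,285). I'll close the gap and use the held bottle as a reference for the camera offset.

```bash
python3 -m handwheel '{"gripper":[1,1,1,1],"slide":[[-1.3,10,8],[0,6.5,4],[0,0,0],[0,0,0]],"twist":[[0,0,0],[0,0,0],[0,0,0],[0,0,0]]}'
python3 - <<'E'
from h import *
import pickle
from scipy.optimize import least_squares
to((.4358,-.315,.121))
s=status.sense(); p=s['tcp_pos']
c=snap('side'); P=pts(c).reshape(-1,3)
m=(P[:,2]>p[2]-.044)&(P[:,2]<p[2]-.02)&(np.hypot(*(P[:,:2]-p[:2]).T)<.03)
X=P[m]; 
f=lambda q:np.hypot(*(X[:,:2]-q).T)-.018
o=least_squares(f,p[:2],loss='soft_l1',f_scale=.001); print('bottle',m.sum(),o.x.round(4),'bias',(o.x-p[:2]).round(4),np.abs(o.fun).mean())
for n in('side','top'):
    c=pickle.load(open(n+'0.pkl','rb')); P=pts(c)
    k=((np.hypot(P[...,0]-.4358,P[...,1]+.315)<.06)&(np.abs(P[...,2]-(.0646 if n=='side' else .0681))<.0035)).astype('u1')
    cs,h=cv2.findContours(k,cv2.RETR_CCOMP,cv2.CHAIN_APPROX_NONE)
    for q,hh in zip(cs,h[0]):
        if cv2.contourArea(q)<60: continue
        for zz in (.066,.0646 if n=='side' else .0681):
            W=np.array([ray(c,*u[0],zz)[:2] for u in q]); r=cv2.minAreaRect((W*1e3).astype('f4')); e=cv2.minEnclosingCircle((W*1e3).astype('f4'))
            print(n,'hole' if hh[3]>=0 else 'outer',zz,np.round(r[0],1),np.round(r[1],1),round(r[2],1),np.round(e[0],1),round(e[1],1))
E
```

```text
t: 23.68
tcp_pos: [0.4356, -0.3148, 0.1349]
eef_rot: [0.979, 0.204, -0.0, -0.0]
force: [0.0, -0.5, 0.1]
opening: 0.38
finger_force: 15.0
t 23.68 tcp [ 0.4356 -0.3148  0.1349] f [ 0.  -0.5  0.1] open 0.38
  to [ 0.4358 -0.315   0.121 ] slide mm [ 0.1  0.2 13.9]
bottle 159 [ 0.4356 -0.3175] bias [-0.     -0.0027] 0.0004268559387276402
side outer 0.066 [ 435.4 -318.6] [76.1 73.8] 81.8 [ 435.6 -318.5] 51.7
side outer 0.0646 [ 435.5 -317.9] [76.3 73.9] 81.8 [ 435.7 -317.8] 51.8
side hole 0.066 [ 435.2 -318.5] [38.2 39. ] 29.8 [ 434.9 -319.1] 21.1
side hole 0.0646 [ 435.3 -317.8] [38.2 39.1] 29.8 [ 435.1 -318.4] 21.2
top outer 0.066 [ 435.8 -313.7] [76.1 74. ] 82.1 [ 435.6 -313.7] 51.4
top outer 0.0681 [ 435.9 -313. ] [75.9 73.9] 82.1 [ 435.7 -312.9] 51.3
top hole 0.066 [ 436.  -314.1] [39.1 38.8] 45.0 [ 435.6 -314.2] 20.9
top hole 0.0681 [ 436.2 -313.4] [39.  38.7] 45.0 [ 435.7 -313.5] 20.8
```

The held bottle reads −2.7 mm in y in the side view. Corrected for that, the hole is at (0.4355, −0.315), which is where the tool is now. I'll lower it gently and watch the force.

```bash
python3 -m handwheel '{"gripper":[1,1,1,1,1,1,1,1,1,1],"slide":[[0,0,8],[0,0,8],[0,0,2],[0,0,2],[0,0,1],[0,0,1],[0,0,1],[0,0,1],[0,0,0],[0,0,0]],"twist":[[0,0,0],[0,0,0],[0,0,0],[0,0,0],[0,0,0],[0,0,0],[0,0,0],[0,0,0],[0,0,0],[0,0,0]]}'
python3 -c "
from h import *
to((.4355,-.315,.091))"
```

```text
t: 24.98
tcp_pos: [0.4356, -0.3149, 0.111]
eef_rot: [0.979, 0.204, -0.0, -0.0]
force: [-0.1, 0.4, -0.2]
opening: 0.375
finger_force: 15.0
t 24.98 tcp [ 0.4356 -0.3149  0.111 ] f [-0.1  0.4 -0.2] open 0.375
  to [ 0.4355 -0.315   0.091 ] slide mm [-0.2  0.  20. ]
```

There is no force 4 mm below the rim, so the bottle is in the hole. Going on down.

```bash
python3 -m handwheel '{"gripper":[1,1,1,1,1,1],"slide":[[0,0,2],[0,0,2],[0,0,2],[0,0,2],[0,0,0],[0,0,0]],"twist":[[0,0,0],[0,0,0],[0,0,0],[0,0,0],[0,0,0],[0,0,0]]}'
python3 -m handwheel '{"gripper":[1,1,1,1,1,1,1,1],"slide":[[0,0,2],[0,0,2],[0,0,2],[0,0,2],[0,0,2],[0,0,1],[0,0,0],[0,0,0]],"twist":[[0,0,0],[0,0,0],[0,0,0],[0,0,0],[0,0,0],[0,0,0],[0,0,0],[0,0,0]]}'
```

```text
t: 25.72
tcp_pos: [0.4356, -0.3149, 0.1029]
eef_rot: [0.979, 0.204, -0.0, -0.0]
force: [-0.1, -0.6, -1.5]
opening: 0.376
finger_force: 15.0
t: 26.72
tcp_pos: [0.4356, -0.315, 0.092]
eef_rot: [0.979, 0.204, -0.0, 0.0]
force: [0.5, 0.0, -0.3]
opening: 0.378
finger_force: 15.0
```

```bash
python3 -m handwheel '{"gripper":[1,1,1,1],"slide":[[0,0,1],[0,0,1],[0,0,0],[0,0,0]],"twist":[[0,0,0],[0,0,0],[0,0,0],[0,0,0]]}'
python3 -m handwheel '{"gripper":[0.5,0.4,0.3,0,0,0,0],"slide":[[0,0,0],[0,0,0],[0,0,0],[0,0,0],[0,0,0],[0,0,0],[0,0,0]],"twist":[[0,0,0],[0,0,0],[0,0,0],[0,0,0],[0,0,0],[0,0,0],[0,0,0]]}'
python3 -m handwheel '{"gripper":[0,0,0,0,0,0,0,0],"slide":[[0,0,-20],[0,0,-40],[0,0,-40],[0,0,-40],[-40,30,0],[-50,40,0],[-30,20,0],[0,0,0]],"twist":[[0,0,0],[0,0,0],[0,0,0],[0,0,0],[0,0,0],[0,0,0],[0,0,0],[0,0,0]]}'
python3 bal.py
python3 - <<'E'
from h import *
for n in('side','top'):
    c=snap(n,n+'4.png'); P=pts(c).reshape(-1,3)
    X=P[(np.hypot(P[:,0]-.4355,P[:,1]+.316)<.022)&(P[:,2]>.1)&(P[:,2]<.16)]; print(n,len(X),X[:,2].max(),X.mean(0)) if len(X) else 0
    print(np.histogram(X[:,2],30,(.1,.16))[0])
E
```

```text
t: 27.22
tcp_pos: [0.4357, -0.315, 0.09]
eef_rot: [0.979, 0.204, 0.0, 0.0]
force: [-0.7, -0.1, 2.0]
opening: 0.38
finger_force: 15.0
t: 28.1
tcp_pos: [0.4356, -0.3149, 0.0899]
eef_rot: [0.979, 0.204, -0.0, -0.0]
force: [0.3, 0.1, 0.3]
opening: 0.999
finger_force: 0.0
t: 29.1
tcp_pos: [0.3601, -0.4462, 0.2296]
eef_rot: [0.979, 0.202, -0.0, -0.0]
force: [1.5, -0.5, 0.1]
opening: 1.0
finger_force: 0.0
L [28, 38, 18, 1, 0, 0, 0, 0, 0, 0, 0, 0, 0, 0, 2, 46, 355, 632, 183, 7, 0, 0, 0, 0, 0]
R [0, 0, 0, 25, 264, 696, 293, 25, 22, 21, 16, 16, 14, 17, 17, 16, 15, 20, 17, 24, 15, 16, 16, 18, 12]
L [2, 12, 16, 8, 1, 0, 0, 0, 0, 0, 0, 0, 0, 0, 0, 0, 0, 20, 321, 862, 513, 48, 2, 0, 0]
R [0, 0, 0, 0, 2, 23, 254, 587, 357, 53, 3, 4, 4, 4, 5, 3, 2, 8, 1, 7, 7, 3, 3, 5, 5]
side 557 0.14215009631974007 [ 0.43424908 -0.32440083  0.11624197]
[16 23 22 60 85 79 46 18 12 12 14 13 24 29 21 27 15  8  6 11 14  2  0  0
  0  0  0  0  0  0]
top 354 0.14639102120042857 [ 0.43624558 -0.31030739  0.11932643]
[ 7  6  6  8 26 43 65 43 23  7  8  1  6  7 11 20 14 18  8  4  4 12  5  2
  0  0  0  0  0  0]
```

View pics/side4.png

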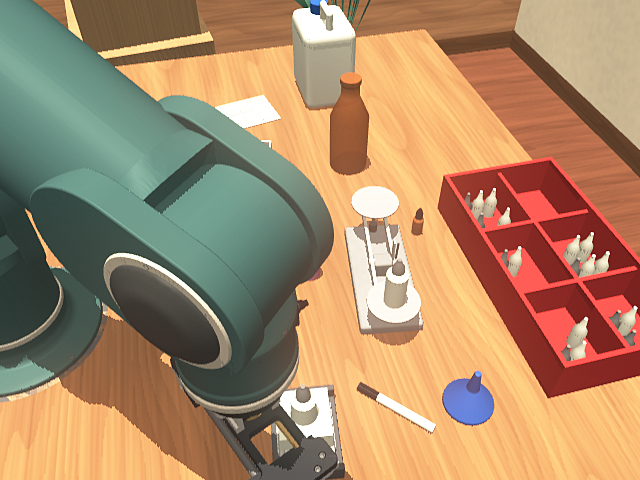

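The heavier bottle sits upright in the hole (304,403) with its top at about 142 mm, which means it is fully home. The lighter one stands on the right pan (397,290).

```bash
python3 -m handwheel '{"gripper":[0,0,0,0],"slide":[[0,0,0],[0,0,0],[0,0,0],[0,0,0]],"twist":[[0,0,0],[0,0,0],[0,0,0],[0,0,0]]}'; python3 -c "
from rig import ctrl
print(ctrl.hand_in())"
```

```text
t: 29.8
tcp_pos: [0.3623, -0.4439, 0.2299]
eef_rot: [0.979, 0.204, -0.0, -0.0]
force: [0.5, 0.5, 0.2]
opening: 0.999
finger_force: 0.0
the job is handed in; nothing more can be done
None
```

I handed the job in at about 30 s: the heavier bottle (the one weighed on the left pan) is upright and fully home in the stand's hole, and the lighter one is still standing on the right pan. The hand-in call returned no verdict.

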